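# Assemble a glazed stacking jar on the banding wheel

### The arm

A 6-joint arm with a two-finger parallel gripper is mounted at the origin on the work surface. World frame = base frame: x ahead of the robot, y to its left, z up, the work surface at z = 0. Lengths are in mm, angles in degrees, forces in N, time in s.
With the tool pointing down it reaches from about 350 to 850 mm from the base axis. Payload 8.1 kg.
Tool frame: the origin (TCP) lies at the very end of the fingers, on their centre line; the grasp point (between the pads) lies 19 mm behind it; z points along the fingers, y is the line along which they close (so a half turn about z gives the same grasp; the last joint's range is limited). The gripper opens to 85 mm and grips with 20 to 120 N. Pads are 22 mm wide; open, the fingers measure 114 mm over their backs; the gripper's body (76 mm by 85 mm) begins 54 mm behind the grasp point. The pads swing forward as they close: fully open they stand 13 mm farther back than shut.
Start: joints at [62.945, 7.471, 85.268, -0, 87.261, -4.893], TCP at [226.315, 555.686, 231.292] pointing down, gripper open.
Joint ranges: [-169.43, 169.43], [-51.17, 129.36], [1.28, 143.12], [-76.62, 256.62], [0, 156.53], [-152.29, 152.29]. Speed limits (degrees/s): [136.94, 136.94, 159.86, 180, 180, 180].

### API

Orientations are given as [roll, pitch, yaw] about the fixed x, y, z axes, in that order (R = Rz(yaw) Ry(pitch) Rx(roll)).
In Python, from bench import status, viewer, job gives the robot as it stands.
- The arm moves only by the tool arm_command, never from a script. Its argument "targets" is a list that holds one entry, the list of rows, each a list of 7 numbers: the shift along the world's x, y, z in m, then the turn, a rotation vector about the world's x, y, z in rad, then the opening, from -1 (shut) to 1 (fully open). In form: [[[dx, dy, dz, rx, ry, rz, gripper], ...]]. A call has 1 to 10 rows; each row shifts and turns the commanded pose from where the row before left it; what a row does not reach is not made up. A row lasts 1/8 s, in which the tool goes at most 62.5 mm and 10.7 degrees, less where a joint would pass 70% of its speed; a pose out of reach is approached as far as the arm can. A call with a gripper value outside its range is refused whole. The fingers move at their own pace and stop on an object; "force" is the grip in N (left out, the last holds). Time passes only in rows, so rows that do not move let the fingers close. It gives the time, the measured TCP pose, the force, the opening and the grip force at its end, in the units of the state.
- status.sense(): the state, without advancing time (a new reading comes with each control period).
- viewer.snapshot(name): name is "scene" or "top" or "wrist"; returns the picture (420x560x3 uint8, red, green, blue); there is no depth.
- viewer.camera_model(name): a dict with "vertical_fov" (degrees; the focal length in pixels is half the picture's height over the tangent of half this angle, whatever the lens; pixels are square), "cx", "cy" (the principal point, pixels), "xyz" and "attitude" of the camera in the world. Camera axes: x right, y down, z forward; pixel columns grow to the right and rows downward; lengths in mm; the calibration is good to about 2 mm. A picture is of the moment at which its call begins: read the wrist's pose just before it. camera_model takes no time and is no camera call; for the wrist camera it gives the pose at the moment of the call.
- job.hand_in(): hands the job in; it is judged then, once.
The state is a dict: "time": time; "joint_pos": joint angles; "qd": joint speeds; "joint_efforts": joint torques, N m; "tool_pos": TCP position; "tcp_rot": TCP orientation; "ft_force": force on the tool from outside, world axes, zero at the start; "wrist_torque": the same for the moment, N m; "finger_gap": finger opening in mm; "grip_force": force on a finger pad.
Only numpy, scipy, OpenCV 4.12 (cv2) and the standard library are available. Lean on these libraries where they do the work, as an engineer would, in place of code of your own. Each camera call takes 0.05 s, during which the arm holds its last target. There are 200 camera calls.

### The job

Build the stacking jar in the middle of the banding wheel (the round dark metal turntable, not the white plaster bat): first the green tier, then the amber tier on it, then the blue tier, and last the white lid, each foot fully nested in the mouth below and upright. It is fired pottery, so set each piece down gently before letting go, and do not drop any piece. Leave the terracotta vase and the glaze jar where they stand.

Things in the scene. Friction and masses are not known exactly. Their poses are not given: they have to be found in the camera images.
- green_tier: Tallest, green glazed pottery cup without handle, loose, upright, 58 mm tall, 0.13 kg. Body: cylinder 60 mm across from z 7 mm to the rim; mouth 52 mm across, 46 mm deep. Under it a buff foot 7 mm high, 44 tapering down to 38 mm across, that nests in the mouth of any tier till the body rests on that rim (a nested piece adds its height less 7 mm). Origin: centre of the underside; z up.
- amber_tier: Middle-height, honey-amber glazed pottery cup without handle, loose, upright, 52 mm tall, 0.13 kg. Body: cylinder 60 mm across from z 7 mm to the rim; mouth 52 mm across, 40 mm deep. Under it a buff foot 7 mm high, 44 tapering down to 38 mm across, that nests in the mouth of any tier till the body rests on that rim (a nested piece adds its height less 7 mm). Origin: centre of the underside; z up.
- blue_tier: Shortest, dark blue glazed pottery cup without handle, loose, upright, 46 mm tall, 0.13 kg. Body: cylinder 60 mm across from z 7 mm to the rim; mouth 52 mm across, 34 mm deep. Under it a buff foot 7 mm high, 44 tapering down to 38 mm across, that nests in the mouth of any tier till the body rests on that rim (a nested piece adds its height less 7 mm). Origin: centre of the underside; z up.
- lid: White pottery lid, loose, upright, 42 mm tall, 0.09 kg: buff foot 7 mm high, 44 tapering down to 38 mm across, that nests in a tier's mouth; disc 60 mm across from z 7 to 15 mm; solid upright knob 24 mm across from z 15 to 42 mm (top 4 mm bevelled) to grip from above, fingertips clear of the disc. Origin: centre of the underside; z up.
- banding_wheel: Banding wheel: round dark grey metal turntable 130 mm across with two thin pale painted rings (76 and 104 mm across), on a narrower dark steel foot; fixed and locked, it does not turn. Flat top 35 mm above the table. Origin: on its axis, at the table surface; z up.
- plaster_bat: White plaster bat, plain round slab 130 mm in diameter and 18 mm thick, fixed on the table; nothing goes on it. Origin: centre of its underside; z up.
- bud_vase: Terracotta bud vase, loose, 80 mm tall, 60 mm across its belly; a bystander to leave alone. Origin: centre of its underside; z up.
- glaze_jar: Closed jar of glaze with black cap and paper label, loose, 70 mm tall, 52 mm in diameter; a bystander to leave alone. Origin: centre of its underside; z up.
There are look-alikes about, which are no part of the job. There is more than one size of the lid; the job needs the largest.

How it is judged:
By the outcome, as a careful person would: the job done as asked, in the order asked, and still so for the second after the job is handed in, with the robot touching nothing.
It also fails if it takes over 120 s, if anything falls off the work surface, if the arm or the gripper's body presses on something with over 40 N, if the wrist force passes 120 N, or if a joint passes its speed limit or range.

## Working session

There is one attempt and no reset: what is moved stays moved. The work goes in short steps, Python scripts to look and compute and a tool call to move; the robot and the scene stay as the last step left them, time stands still between calls to the robot, and variables do not carry over. Pictures are saved under pics/ and viewed, at most 14 in all, crops included, and the job is handed in when it is done.

Besides the shell and the picture viewer there is one more tool, called after "Request:" in YAML: its name, and indented under it one key for each argument. arm_command: Moves the arm, as the interface text tells. Its arguments: {"type":"object","properties":{"targets":{"type":"array"},"force":{"type":"number"}},"required":["targets"]}

```bash
mkdir -p pics; ls
python3 - <<'E'
from bench import status, viewer, job
import cv2
for n in ("scene","top"):
    im=viewer.snapshot(n); cv2.imwrite(f"pics/{n}0.png",im[:,:,::-1]); print(n,viewer.camera_model(n))
print(status.sense())
E
```

```text
pics
scene {'vertical_fov': 44.22875115086085, 'cx': 266.7772233054135, 'cy': 210.30118258032059, 'xyz': array([ 995.45389248, -763.80348665,  854.29460362]), 'attitude': array([-131.24804597,   -1.11282188,   34.01374805])}
top {'vertical_fov': 49.476683022837484, 'cx': 283.0251615826255, 'cy': 204.84782546716923, 'xyz': array([ 314.55198799,   10.19018351, 1120.04765622]), 'attitude': array([-1.71459030e+02,  1.19865174e-01, -8.90267802e+01])}
{'time': 0.1, 'joint_pos': array([ 6.29448145e+01,  7.51272497e+00,  8.53246560e+01,  3.98804142e-04,
        8.72631585e+01, -4.89281959e+00]), 'qd': array([-0.01210037,  0.00074313, -0.16102884,  0.07707451,  0.07642544,
        0.04882557]), 'joint_efforts': array([ 1.32002184e-03, -5.70955825e+01, -5.01939797e+01, -3.25575957e-05,
        8.17368884e-03,  5.73296597e-05]), 'tool_pos': array([226.07735258, 555.21782386, 230.31359369]), 'tcp_rot': array([-1.79899861e+02, -8.97207818e-03,  1.57837607e+02]), 'ft_force': array([ 0.06447395, -0.6249652 ,  0.34593813]), 'wrist_torque': array([ 0.0274038 , -0.04100451,  0.00151552]), 'grip_force': 0.0, 'finger_gap': 85.4685021940939}
```

View pics/top0.png

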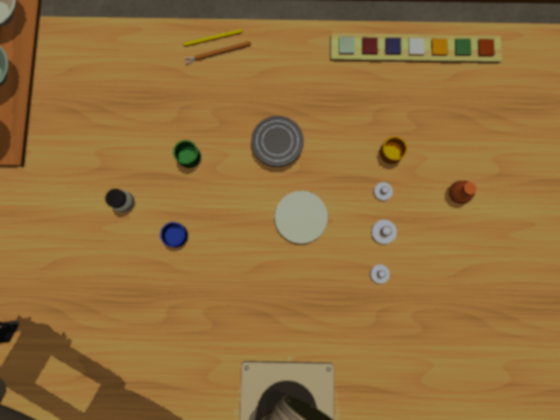

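View pics/scene0.png

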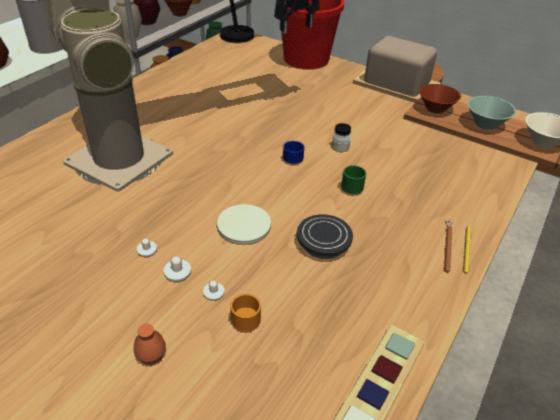

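The top view shows green at (187,154), blue (174,236), amber (393,151), lids (383,191), (384,232) and (380,274), with the middle one largest. The wheel is at (277,141), the bat (301,217), the vase (461,192) and the jar (120,200). The scene view agrees: green (354,180), blue (293,152), amber (246,313), large lid (177,268), wheel (325,235).

```bash
cat > h.py <<'E'
from bench import status, viewer, job
import cv2, numpy as np
from scipy.spatial.transform import Rotation as Ro
def rays(m,uv):
    f=210/np.tan(np.radians(m['vertical_fov']/2)); uv=np.atleast_2d(uv).astype(float)
    d=np.c_[(uv[:,0]-m['cx'])/f,(uv[:,1]-m['cy'])/f,np.ones(len(uv))]
    return Ro.from_euler('xyz',m['attitude'],degrees=True).apply(d)
def plane(m,uv,z):
    d=rays(m,uv); c=np.array(m['xyz']); return c+d*((z-c[2])/d[:,2])[:,None]
HSV={'green':((50,100,20),(85,255,255)),'blue':((112,130,30),(130,255,255)),'amber':((10,225,50),(30,255,255)),'white':((0,0,165),(180,60,255)),'dark':((0,0,0),(180,70,140))}
def blob(im,col,near,r=45,lo=30):
    hsv=cv2.cvtColor(im,cv2.COLOR_RGB2HSV); k=cv2.inRange(hsv,*map(np.array,HSV[col]))
    k=cv2.morphologyEx(k,cv2.MORPH_CLOSE,np.ones((3,3)))
    cs=[c for c in cv2.findContours(k,cv2.RETR_EXTERNAL,cv2.CHAIN_APPROX_NONE)[0] if cv2.contourArea(c)>lo]
    cs=[c for c in cs if np.hypot(*(np.array(cv2.minEnclosingCircle(c)[0])-near))<r]
    return max(cs,key=cv2.contourArea) if cs else None
def tri(ma,ua,mb,ub):
    A,B=rays(ma,ua)[0],rays(mb,ub)[0]; a,b=map(np.array,(ma['xyz'],mb['xyz']))
    s=np.linalg.lstsq(np.c_[A,-B],b-a,rcond=None)[0]; p,q=a+A*s[0],b+B*s[1]
    return (p+q)/2,np.linalg.norm(p-q)
E
python3 - <<'E'
from h import *
P={'green':((187,154),(354,180),32),'blue':((174,236),(293,152),26),'amber':((393,151),(246,313),29),'white':((384,232),(177,268),11),'dark':((277,141),(325,235),35)}
mt,ms=viewer.camera_model('top'),viewer.camera_model('scene')
T=cv2.imread('pics/top0.png')[:,:,::-1];S=cv2.imread('pics/scene0.png')[:,:,::-1]
for n,(a,b,z) in P.items():
    o=[]
    for im,p in((T,a),(S,b)):
        c=blob(im,n,p,20); 
        if c is None: print(n,'none'); o.append(p); continue
        x,y,w,h=cv2.boundingRect(c); o.append((x+w/2-.5,y+h/2-.5)); print(n,o[-1],w,h,cv2.contourArea(c))
    print('  top plane',plane(mt,o[0],z)[0].round(),'scene',plane(ms,o[1],z)[0].round(),'tri',*tri(mt,o[0],ms,o[1]))
m=viewer.camera_model('wrist');print(m)
for u in((187,154),(174,236),(393,151),(384,232),(461,192),(120,200),(301,217)): print(u,plane(mt,u,20)[0].round())
E
```

```text
green (186.5, 153.5) 24 24 415.5
green (353.5, 179.0) 24 27 474.5
  top plane [601. 255.  32.] scene [599. 256.  32.] tri [600.61636048 253.80971818  33.90857511] 0.8634609440819218
blue (173.5, 235.0) 24 23 409.5
blue (293.5, 152.0) 20 21 334.0
  top plane [401. 277.  26.] scene [403. 276.  26.] tri [401.57567456 278.0624547   24.31919917] 0.8824935484184169
amber (393.0, 149.5) 27 26 480.5
amber none
  top plane [ 621. -253.   29.] scene [ 621. -253.   29.] tri [ 620.72812481 -253.26869223   29.32781984] 0.12200374108065744
white (383.5, 231.5) 20 20 73.5
white (177.0, 268.0) 27 23 420.5
  top plane [ 419. -231.   11.] scene [ 418. -229.   11.] tri [ 419.13684043 -230.41721498   12.8698    ] 0.32514173700906235
dark (277.0, 141.5) 51 50 1895.0
dark (324.5, 236.0) 56 43 1773.5
  top plane [635.  33.  35.] scene [643.  22.  35.] tri [638.23011949  33.05018143  23.41956502] 0.31510165625859365
{'vertical_fov': 66.4364177676829, 'cx': 276.8346190421499, 'cy': 207.5925278840753, 'xyz': array([157.51990895, 583.21982608, 372.60422398]), 'attitude': array([1.63096695e+02, 9.83324507e-02, 6.78444247e+01])}
(187, 154) [603. 256.  20.]
(174, 236) [399. 277.  20.]
(393, 151) [ 619. -255.   20.]
(384, 232) [ 417. -230.   20.]
(461, 192) [ 519. -420.   20.]
(120, 200) [485. 414.  20.]
(301, 217) [451. -29.  20.]
```

Request:
arm_command:
  targets:
    - [[0.037, -0.03, -0.003, 0, 0, 0, 1], [0.037, -0.03, -0.003, 0, 0, 0, 1], [0.037, -0.03, -0.003, 0, 0, 0, 1], [0.037, -0.03, -0.003, 0, 0, 0, 1], [0.037, -0.03, -0.003, 0, 0, 0, 1], [0.037, -0.03, -0.003, 0, 0, 0, 1], [0.037, -0.03, -0.003, 0, 0, 0, 1], [0.037, -0.03, -0.003, 0, 0, 0, 1], [0.037, -0.03, -0.003, 0, 0, 0, 1], [0.037, -0.03, -0.003, 0, 0, 0, 1]]
  force: 30

```text
time: 1.35
tool_pos: [597.1, 254.5, 200.6]
tcp_rot: [-180.0, -0.0, 157.8]
ft_force: [0.5, 0.4, -0.0]
finger_gap: 85.5
grip_force: 0.0
```

Run:
```python
from h import *
s=status.sense();print(s['tool_pos'],s['tcp_rot']);print(viewer.camera_model('wrist'))
cv2.imwrite('pics/w1.png',viewer.snapshot('wrist')[:,:,::-1])
```

```text
[597.13049331 254.48432725 200.61763744] [-1.79972939e+02 -4.11112715e-02  1.57835952e+02]
{'vertical_fov': 66.4364177676829, 'cx': 276.8346190421499, 'cy': 207.5925278840753, 'xyz': array([528.56760677, 282.27668903, 342.91411662]), 'attitude': array([1.63130358e+02, 3.14837133e-02, 6.78428746e+01])}
```

View pics/w1.png

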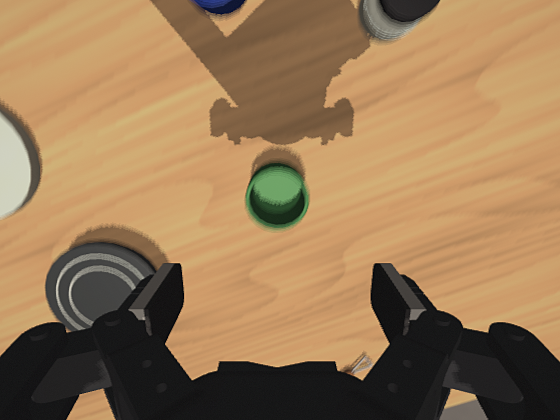

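The wrist view shows the green cup's rim at about (277,196), clear of the fingers. The wheel is at (100,290), partly behind a finger.

```bash
cat >> h.py <<'E'
from scipy.optimize import least_squares
def rim(m,c,z):
    """circle fitted on plane z to the part of the contour on the far side from the camera's nadir"""
    p=plane(m,c[:,0,:],z)[:,:2]; n=np.array(m['xyz'][:2]); q=p.mean(0); d=(q-n)/np.linalg.norm(q-n)
    for off in (-5,3):
        s=p[(p-q)@d>off]
        r=least_squares(lambda v:np.hypot(*(s-v[:2]).T)-v[2],[*q,30],loss='soft_l1'); q=r.x[:2]
    return r.x, np.abs(r.fun).mean()
def look(col,z,near=(277,200),r=80,save=None):
    s=status.sense(); m=viewer.camera_model('wrist'); im=viewer.snapshot('wrist')
    if save: cv2.imwrite(f'pics/{save}.png',im[:,:,::-1])
    c=blob(im,col,near,r,300); x,e=rim(m,c,z)
    print(col,'centre',x.round(1),'resid',round(e,2),'bbox',cv2.boundingRect(c),'tool',s['tool_pos'].round(1),'shift',(x[:2]-s['tool_pos'][:2]).round(1))
E
python3 - <<'E'
from h import *
look('green',58)
E
```

```text
green centre [599.4 254.1  28.7] resid 0.22 bbox (250, 153, 64, 69) tool [600.7 249.7 199.8] shift [-1.4  4.4]
```

Request:
arm_command:
  targets:
    - [[0, 0, 0, 0, 0, 0, 1], [0, 0, 0, 0, 0, 0, 1], [0, 0, 0, 0, 0, 0, 1]]

```text
time: 1.82
tool_pos: [595.6, 256.7, 201.5]
tcp_rot: [180.0, 0.0, 157.9]
ft_force: [0.0, 0.5, 0.7]
finger_gap: 85.6
grip_force: 0.0
```

Run:
```python
from h import *
look('green',58,save='w2')
im=cv2.imread('pics/w2.png'); h=cv2.cvtColor(im,cv2.COLOR_BGR2HSV)
print(h[212:236:2,277].tolist()); print(h[198,236:256:2].tolist(),h[198,300:320:2].tolist())
print(viewer.camera_model('wrist')['xyz'])
```

```text
green centre [599.5 254.1  28.8] resid 0.23 bbox (245, 161, 63, 68) tool [595.6 256.7 201.5] shift [ 3.9 -2.5]
[[60, 97, 42], [62, 104, 44], [60, 102, 45], [62, 110, 44], [60, 104, 44], [60, 110, 44], [60, 100, 41], [58, 100, 153], [65, 135, 127], [15, 121, 219], [15, 122, 211], [15, 123, 209]]
[[16, 120, 210], [16, 119, 210], [17, 117, 210], [17, 116, 214], [24, 103, 146], [59, 99, 157], [58, 112, 89], [60, 106, 41], [60, 107, 43], [62, 115, 40]] [[60, 98, 39], [64, 106, 36], [59, 113, 99], [59, 101, 151], [16, 122, 195], [15, 121, 213], [15, 120, 210], [16, 121, 211], [16, 118, 211], [18, 115, 211]]
[526.98330917 284.23736567 343.79993137]
```

Request:
arm_command:
  targets:
    - [[0.0035, -0.002, -0.02, 0, 0, 0, 1], [0, 0, -0.03, 0, 0, 0, 1], [0, 0, -0.03, 0, 0, 0, 1], [0, 0, -0.035, 0, 0, 0, 1], [0, 0, -0.035, 0, 0, 0, 1], [0, 0, -0.02, 0, 0, 0, 1], [0, 0, -0.009, 0, 0, 0, 1], [0, 0, 0, 0, 0, 0, 1], [0, 0, 0, 0, 0, 0, 1]]

```text
time: 3.0
tool_pos: [601.0, 254.1, 23.9]
tcp_rot: [179.9, 0.1, 157.8]
ft_force: [-0.3, 0.1, -0.1]
finger_gap: 85.4
grip_force: 0.0
```

Request:
arm_command:
  targets:
    - [[0, 0, 0, 0, 0, 0, 0.3], [0, 0, 0, 0, 0, 0, 0.0], [0, 0, 0, 0, 0, 0, 0], [0, 0, 0, 0, 0, 0, 0], [0, 0, 0, 0, 0, 0, 0]]
  force: 30

```text
time: 3.62
tool_pos: [600.8, 254.0, 23.7]
tcp_rot: [179.9, 0.1, 157.8]
ft_force: [0.5, -1.0, 5.8]
finger_gap: 58.6
grip_force: 33.1
```

Request:
arm_command:
  targets:
    - [[0, 0, 0.005, 0, 0, 0, 0], [0, 0, 0.02, 0, 0, 0, 0], [0, 0, 0.035, 0, 0, 0, 0], [-0.004, -0.02, 0.035, 0, 0, 0, 0], [-0.006, -0.04, 0.03, 0, 0, 0, 0], [-0.006, -0.045, 0.03, 0, 0, 0, 0], [-0.006, -0.045, 0.02, 0, 0, 0, 0], [-0.005, -0.03, 0.005, 0, 0, 0, 0], [-0.003, -0.015, 0, 0, 0, 0, 0], [0, 0, 0, 0, 0, 0, 0]]

```text
time: 4.88
tool_pos: [569.6, 58.3, 202.4]
tcp_rot: [180.0, -0.0, 157.8]
ft_force: [0.4, -0.3, -2.4]
finger_gap: 59.0
grip_force: 32.9
```

Request:
arm_command:
  targets:
    - [[0, 0, 0, 0, 0, 0, 0], [0, 0, 0, 0, 0, 0, 0], [0, 0, 0, 0, 0, 0, 0]]

```text
time: 5.25
tool_pos: [569.7, 59.5, 201.9]
tcp_rot: [-180.0, -0.0, 157.9]
ft_force: [0.3, 0.2, -2.3]
finger_gap: 58.7
grip_force: 32.9
```

Run:
```python
from h import *
s=status.sense();print(s['tool_pos'],s['tcp_rot'],s['grip_force'])
m=viewer.camera_model('wrist');print(m['xyz'])
import pickle;pickle.dump(m,open('m3.pkl','wb'))
cv2.imwrite('pics/w3.png',viewer.snapshot('wrist')[:,:,::-1])
```

```text
[569.69901675  59.48722508 201.93708151] [-1.79990365e+02 -3.76751106e-02  1.57901294e+02] 32.9112116061151
[501.10940405  87.16897609 344.243066  ]
```

View pics/w3.png

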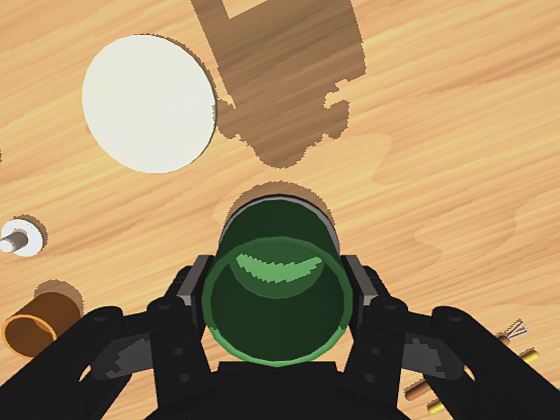

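The held cup at (277,300) hides the wheel, so I'll go to its other side. The bat is at (150,103) and amber at (40,325).

Request:
arm_command:
  targets:
    - [[0.015, -0.006, 0, 0, 0, 0, 0], [0.03, -0.012, 0, 0, 0, 0, 0], [0.03, -0.012, 0, 0, 0, 0, 0], [0.03, -0.012, 0, 0, 0, 0, 0], [0.02, -0.008, 0, 0, 0, 0, 0], [0.005, -0.002, 0, 0, 0, 0, 0], [0, 0, 0, 0, 0, 0, 0], [0, 0, 0, 0, 0, 0, 0], [0, 0, 0, 0, 0, 0, 0]]

```text
time: 6.42
tool_pos: [699.4, 7.1, 202.6]
tcp_rot: [180.0, 0.0, 157.9]
ft_force: [-0.1, 0.2, -1.7]
finger_gap: 58.9
grip_force: 32.9
```

Run:
```python
from h import *
s=status.sense();print(s['tool_pos'],s['tcp_rot'],s['grip_force'])
m=viewer.camera_model('wrist');print(m['xyz'])
import pickle;pickle.dump(m,open('m4.pkl','wb'))
cv2.imwrite('pics/w4.png',viewer.snapshot('wrist')[:,:,::-1])
```

```text
[699.41281085   7.09776422 202.59041143] [1.79994356e+02 7.97012043e-03 1.57862302e+02] 32.91394141037017
[630.69752911  34.85457998 344.85826838]
```

View pics/w4.png

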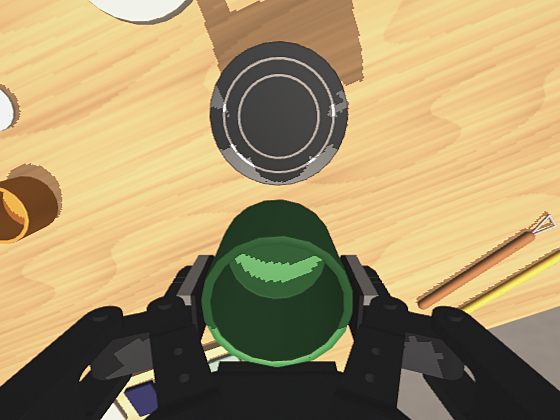

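The wheel is now fully visible around (279,112), and the cup's rim is at (277,300).

Run:
```python
from h import *
import pickle
m=pickle.load(open('m4.pkl','rb')); im=cv2.imread('pics/w4.png')
h=cv2.cvtColor(im,cv2.COLOR_BGR2HSV); k=cv2.inRange(h,(0,0,0),(180,60,255)); k[188:]=0; k[:38]=0; k[:,:190]=0;k[:,370:]=0
k=cv2.morphologyEx(k,cv2.MORPH_CLOSE,np.ones((5,5)))
c=max(cv2.findContours(k,0,cv2.CHAIN_APPROX_NONE)[0],key=cv2.contourArea)
print(cv2.boundingRect(c),rim(m,c,35))
p=plane(m,c[:,0,:],35)[:,:2];print('all',least_squares(lambda v:np.hypot(*(p-v[:2]).T)-v[2],[636,33,65],loss='soft_l1').x)
# rings: bright low-sat pixels inside
g=cv2.inRange(h,(0,0,130),(180,60,255)); ys,xs=np.nonzero(g); q=plane(m,np.c_[xs,ys],35)[:,:2]
for R in(38,52):
    ce=np.array([636,33.])
    for _ in range(4):
        s=q[abs(np.hypot(*(q-ce).T)-R)<3.5]; ce_r=least_squares(lambda v:np.hypot(*(s-v[:2]).T)-v[2],[*ce,R],loss='soft_l1').x; ce=ce_r[:2]
    print('ring',R,ce_r,len(s))
k=cv2.inRange(h,np.array((45,85,20)),np.array((85,255,255)));k[:195]=0
c=max(cv2.findContours(k,0,cv2.CHAIN_APPROX_NONE)[0],key=cv2.contourArea)
print('cup',rim(m,c,237))
```

```text
(210, 41, 138, 144) (array([637.47991449,  33.62098121,  63.27310022]), np.float64(0.2525053900114598))
all [637.25793174  33.76695539  63.38055118]
ring 38 [637.36145879  33.61365463  36.98958347] 601
ring 52 [638.0030437   33.41775842  51.36832581] 1146
cup (array([697.2887205 ,   7.77094348,  29.35685545]), np.float64(0.22218714777758536))
```

Request:
arm_command:
  targets:
    - [[-0.015, 0.006, 0, 0, 0, 0, 0], [-0.03, 0.013, -0.01, 0, 0, 0, 0], [-0.015, 0.007, -0.03, 0, 0, 0, 0], [0, 0, -0.035, 0, 0, 0, 0], [0, 0, -0.03, 0, 0, 0, 0], [0, 0, -0.02, 0, 0, 0, 0], [0, 0, -0.01, 0, 0, 0, 0], [0, 0, 0, 0, 0, 0, 0], [0, 0, 0, 0, 0, 0, 0], [0, 0, 0, 0, 0, 0, 0]]

```text
time: 7.72
tool_pos: [640.8, 32.6, 68.7]
tcp_rot: [180.0, 0.1, 157.8]
ft_force: [-0.5, 0.1, -2.1]
finger_gap: 58.7
grip_force: 32.9
```

Request:
arm_command:
  targets:
    - [[0, 0, -0.003, 0, 0, 0, 0], [0, 0, -0.001, 0, 0, 0, 0], [0, 0, -0.001, 0, 0, 0, 0], [0, 0, -0.001, 0, 0, 0, 0], [0, 0, 0, 0, 0, 0, 0], [0, 0, 0, 0, 0, 0, 0]]

```text
time: 8.48
tool_pos: [639.8, 32.7, 61.3]
tcp_rot: [180.0, 0.0, 157.8]
ft_force: [0.6, -0.8, -1.4]
finger_gap: 58.7
grip_force: 32.9
```

Request:
arm_command:
  targets:
    - [[0, 0, -0.001, 0, 0, 0, 0], [0, 0, -0.001, 0, 0, 0, 0], [0, 0, 0, 0, 0, 0, 0], [0, 0, 0, 0, 0, 0, 0]]

```text
time: 8.98
tool_pos: [639.8, 32.7, 59.3]
tcp_rot: [-180.0, -0.0, 157.8]
ft_force: [-0.6, -0.2, -1.6]
finger_gap: 58.6
grip_force: 32.9
```

Request:
arm_command:
  targets:
    - [[0, 0, -0.0005, 0, 0, 0, 0], [0, 0, -0.0005, 0, 0, 0, 0], [0, 0, -0.0005, 0, 0, 0, 0], [0, 0, 0, 0, 0, 0, 0]]

```text
time: 9.48
tool_pos: [640.1, 32.7, 58.8]
tcp_rot: [180.0, 0.0, 157.8]
ft_force: [-3.8, 0.1, 6.7]
finger_gap: 59.0
grip_force: 33.6
```

Request:
arm_command:
  targets:
    - [[0, 0, 0, 0, 0, 0, 0.5], [0, 0, 0, 0, 0, 0, 0.8], [0, 0, 0, 0, 0, 0, 1], [0, 0, 0, 0, 0, 0, 1], [0, 0, 0.02, 0, 0, 0, 1], [0, 0, 0.04, 0, 0, 0, 1], [0.02, -0.01, 0.05, 0, 0, 0, 1], [0.03, -0.012, 0.04, 0, 0, 0, 1], [0.01, -0.004, 0, 0, 0, 0, 1], [0, 0, 0, 0, 0, 0, 1]]

```text
time: 10.72
tool_pos: [700.1, 6.4, 208.2]
tcp_rot: [180.0, 0.0, 157.8]
ft_force: [-0.2, 0.3, -0.1]
finger_gap: 85.2
grip_force: 0.0
```

Request:
arm_command:
  targets:
    - [[0, 0, 0, 0, 0, 0, 1], [0, 0, 0, 0, 0, 0, 1]]

```text
time: 10.98
tool_pos: [698.6, 7.1, 206.4]
tcp_rot: [-180.0, -0.1, 157.9]
ft_force: [-0.0, -0.4, 0.9]
finger_gap: 85.5
grip_force: 0.0
```

```bash
sed -i "s/'green':((50,100,20)/'green':((45,85,20)/" h.py
python3 - <<'E'
from h import *
look('green',93,near=(277,150),save='w5')
E
```

```text
green centre [639.6  32.6  28.8] resid 0.2 bbox (242, 83, 75, 79) tool [698.6   7.1 206.4] shift [-59.1  25.5]
```

View pics/w5.png

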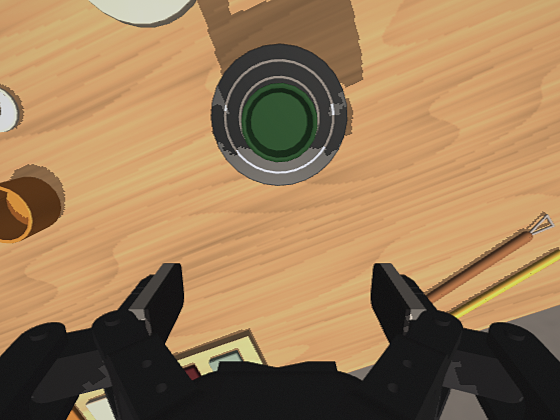

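Green stands inside the inner ring at (280,122), upright. Next is amber.

Request:
arm_command:
  targets:
    - [[-0.005, -0.02, 0, 0, 0, 0, 1], [-0.013, -0.045, 0, 0, 0, 0, 1], [-0.013, -0.045, 0, 0, 0, 0, 1], [-0.013, -0.045, 0, 0, 0, 0, 1], [-0.013, -0.045, 0, 0, 0, 0, 1], [-0.013, -0.04, -0.003, 0, 0, 0, 1], [-0.006, -0.02, 0, 0, 0, 0, 1], [0, 0, 0, 0, 0, 0, 1], [0, 0, 0, 0, 0, 0, 1], [0, 0, 0, 0, 0, 0, 1]]

```text
time: 12.28
tool_pos: [624.4, -251.8, 204.9]
tcp_rot: [180.0, 0.0, 157.9]
ft_force: [-0.3, 0.7, 0.4]
finger_gap: 85.5
grip_force: 0.0
```

Run:
```python
from h import *
look('amber',52,save='w6')
im=cv2.imread('pics/w6.png'); h=cv2.cvtColor(im,cv2.COLOR_BGR2HSV)
print(h[190:240:4,277].tolist()); print(h[196,236:260:3].tolist(),h[196,295:320:3].tolist())
```

```text
Traceback (most recent call last):
  File "h.py", line 32, in look
    c=blob(im,col,near,r,300); x,e=rim(m,c,z)
                                   ~~~^^^^^^^
  File "h.py", line 24, in rim
    p=plane(m,c[:,0,:],z)[:,:2]; n=np.array(m['xyz'][:2]); q=p.mean(0); d=(q-n)/np.linalg.norm(q-n)
              ~^^^^^^^
TypeError: 'NoneType' object is not subscriptable
```

View pics/w6.png

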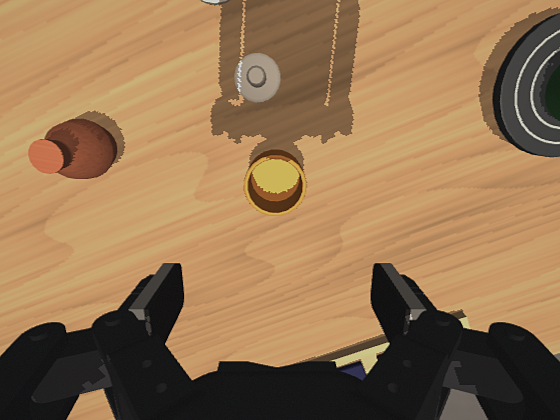

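The amber cup's rim is centred near (275,186), with a small lid at (257,77). The amber mask needs a looser saturation limit.

```bash
sed -i "s/'amber':((10,225,50)/'amber':((5,145,30)/" h.py
python3 - <<'E'
from h import *
im=cv2.imread('pics/w6.png'); h=cv2.cvtColor(im,cv2.COLOR_BGR2HSV)
print(h[196:224:3,275].tolist()); print(h[188,236:262:3].tolist(),h[188,292:316:3].tolist())
look('amber',52)
E
```

```text
[[13, 183, 148], [13, 184, 150], [13, 179, 81], [13, 181, 83], [13, 184, 83], [12, 179, 74], [21, 159, 207], [15, 123, 203], [15, 126, 201], [15, 124, 189]]
[[16, 118, 204], [16, 119, 203], [15, 120, 206], [20, 170, 206], [14, 184, 104], [13, 182, 80], [13, 183, 149], [13, 184, 148], [14, 180, 149]] [[13, 185, 146], [13, 183, 156], [13, 181, 69], [11, 172, 55], [22, 158, 206], [18, 110, 204], [17, 118, 203], [16, 117, 203]]
amber centre [ 618.1 -251.7   29.3] resid 0.23 bbox (244, 149, 63, 67) tool [ 624.4 -251.9  204.9] shift [-6.2  0.3]
```

Request:
arm_command:
  targets:
    - [[-0.0055, 0, -0.02, 0, 0, 0, 1], [0, 0, -0.03, 0, 0, 0, 1], [0, 0, -0.035, 0, 0, 0, 1], [0, 0, -0.035, 0, 0, 0, 1], [0, 0, -0.035, 0, 0, 0, 1], [0, 0, -0.025, 0, 0, 0, 1], [0, 0, -0.01, 0, 0, 0, 1], [0, 0, 0, 0, 0, 0, 1], [0, 0, 0, 0, 0, 0, 1]]

```text
time: 13.5
tool_pos: [619.5, -253.7, 16.5]
tcp_rot: [-180.0, 0.1, 157.9]
ft_force: [-0.3, -0.3, 0.7]
finger_gap: 85.2
grip_force: 0.0
```

Request:
arm_command:
  targets:
    - [[0, 0, 0, 0, 0, 0, 0.3], [0, 0, 0, 0, 0, 0, 0.0], [0, 0, 0, 0, 0, 0, 0], [0, 0, 0, 0, 0, 0, 0], [0, 0, 0, 0, 0, 0, 0]]
  force: 30

```text
time: 14.12
tool_pos: [619.4, -253.8, 16.5]
tcp_rot: [-180.0, 0.1, 157.8]
ft_force: [-0.0, 1.1, 5.8]
finger_gap: 59.8
grip_force: 33.1
```

Request:
arm_command:
  targets:
    - [[0, 0, 0.005, 0, 0, 0, 0], [0, 0, 0.03, 0, 0, 0, 0], [0, 0.01, 0.04, 0, 0, 0, 0], [0.003, 0.04, 0.04, 0, 0, 0, 0], [0.004, 0.055, 0.018, 0, 0, 0, 0], [0.004, 0.055, 0, 0, 0, 0, 0], [0.004, 0.055, 0, 0, 0, 0, 0], [0.004, 0.045, 0, 0, 0, 0, 0], [0.002, 0.021, 0, 0, 0, 0, 0], [0, 0.005, 0, 0, 0, 0, 0]]

```text
time: 15.38
tool_pos: [639.2, 33.5, 147.6]
tcp_rot: [-180.0, -0.0, 157.9]
ft_force: [0.4, -0.8, -1.7]
finger_gap: 59.6
grip_force: 33.1
```

Request:
arm_command:
  targets:
    - [[0, 0, 0, 0, 0, 0, 0], [0, 0, 0, 0, 0, 0, 0], [0, 0, 0, 0, 0, 0, 0], [0, 0, 0, 0, 0, 0, 0]]

```text
time: 15.88
tool_pos: [639.4, 31.9, 147.8]
tcp_rot: [-180.0, 0.0, 157.8]
ft_force: [0.1, 0.1, -1.7]
finger_gap: 59.7
grip_force: 33.1
```

Request:
arm_command:
  targets:
    - [[0.0012, 0.0005, -0.01, 0, 0, 0, 0], [0, 0, -0.015, 0, 0, 0, 0], [0, 0, -0.008, 0, 0, 0, 0], [0, 0, -0.004, 0, 0, 0, 0], [0, 0, -0.003, 0, 0, 0, 0], [0, 0, -0.002, 0, 0, 0, 0], [0, 0, 0, 0, 0, 0, 0], [0, 0, 0, 0, 0, 0, 0]]

```text
time: 16.88
tool_pos: [640.7, 33.2, 106.2]
tcp_rot: [180.0, 0.0, 157.8]
ft_force: [-0.7, 0.7, -1.6]
finger_gap: 59.7
grip_force: 33.1
```

Request:
arm_command:
  targets:
    - [[0, 0, -0.001, 0, 0, 0, 0], [0, 0, -0.001, 0, 0, 0, 0], [0, 0, 0, 0, 0, 0, 0], [0, 0, 0, 0, 0, 0, 0]]

```text
time: 17.38
tool_pos: [640.5, 33.2, 103.8]
tcp_rot: [-180.0, -0.0, 157.8]
ft_force: [0.3, 0.3, -1.6]
finger_gap: 59.7
grip_force: 33.1
```

Already below rim height with no contact, so the foot is in the mouth.

Request:
arm_command:
  targets:
    - [[0, 0, -0.0007, 0, 0, 0, 0], [0, 0, -0.0005, 0, 0, 0, 0], [0, 0, -0.0005, 0, 0, 0, 0], [0, 0, 0, 0, 0, 0, 0], [0, 0, 0, 0, 0, 0, 0]]

```text
time: 18.0
tool_pos: [640.7, 33.1, 102.5]
tcp_rot: [180.0, 0.0, 157.8]
ft_force: [-1.1, 0.4, 2.5]
finger_gap: 59.1
grip_force: 33.4
```

Request:
arm_command:
  targets:
    - [[0, 0, -0.0003, 0, 0, 0, 0], [0, 0, 0, 0, 0, 0, 0.5], [0, 0, 0, 0, 0, 0, 0.8], [0, 0, 0, 0, 0, 0, 1], [0, 0, 0, 0, 0, 0, 1], [0, 0, 0.02, 0, 0, 0, 1], [0, 0, 0.04, 0, 0, 0, 1], [0, 0, 0.04, 0, 0, 0, 1], [0.03, -0.012, 0.01, 0, 0, 0, 1], [0.025, -0.01, 0, 0, 0, 0, 1]]

```text
time: 19.25
tool_pos: [697.7, 10.9, 216.5]
tcp_rot: [179.9, 0.3, 157.9]
ft_force: [-0.2, -0.1, -0.5]
finger_gap: 85.3
grip_force: 0.0
```

Request:
arm_command:
  targets:
    - [[0, 0, 0, 0, 0, 0, 1], [0, 0, 0, 0, 0, 0, 1], [0, 0, 0, 0, 0, 0, 1]]

```text
time: 19.62
tool_pos: [695.0, 11.6, 212.2]
tcp_rot: [180.0, -0.0, 157.9]
ft_force: [-0.4, -0.0, 0.3]
finger_gap: 85.1
grip_force: 0.0
```

Run:
```python
from h import *
look('amber',138,near=(277,140))
im=viewer.snapshot('scene')[140:300,230:420]; cv2.imwrite('pics/s7.png',cv2.resize(im,None,fx=3,fy=3,interpolation=cv2.INTER_CUBIC)[:,:,::-1])
```

```text
amber centre [639.7  33.4  29.1] resid 0.21 bbox (232, 86, 90, 92) tool [695.   11.6 212.2] shift [-55.3  21.8]
```

View pics/s7.png

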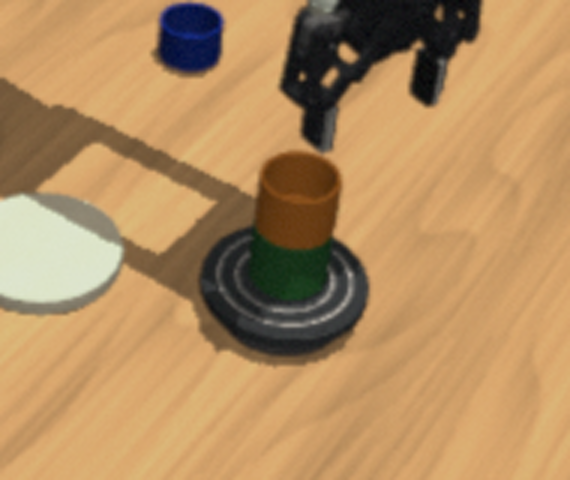

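The crop shows amber flush on green with no gap at the seam (295,245), both upright on the wheel. Next is blue.

Request:
arm_command:
  targets:
    - [[-0.015, 0.014, 0, 0, 0, 0, 1], [-0.04, 0.036, 0, 0, 0, 0, 1], [-0.04, 0.036, 0, 0, 0, 0, 1], [-0.04, 0.036, 0, 0, 0, 0, 1], [-0.04, 0.036, 0, 0, 0, 0, 1], [-0.04, 0.036, 0, 0, 0, 0, 1], [-0.04, 0.036, -0.005, 0, 0, 0, 1], [-0.026, 0.024, -0.005, 0, 0, 0, 1], [-0.012, 0.012, 0, 0, 0, 0, 1], [0, 0, 0, 0, 0, 0, 1]]

```text
time: 20.98
tool_pos: [402.3, 277.7, 202.2]
tcp_rot: [180.0, 0.0, 157.9]
ft_force: [0.2, -0.5, -0.0]
finger_gap: 85.2
grip_force: 0.0
```

Request:
arm_command:
  targets:
    - [[0, 0, 0, 0, 0, 0, 1], [0, 0, 0, 0, 0, 0, 1], [0, 0, 0, 0, 0, 0, 1]]

```text
time: 21.35
tool_pos: [403.1, 276.6, 201.8]
tcp_rot: [-180.0, 0.0, 157.8]
ft_force: [0.1, 0.3, 0.6]
finger_gap: 85.2
grip_force: 0.0
```

```bash
sed -i "s/'blue':((112,130,30)/'blue':((110,100,25)/" h.py
python3 - <<'E'
from h import *
look('blue',46,save='w8')
E
```

```text
blue centre [401.8 277.1  28.7] resid 0.24 bbox (247, 154, 61, 65) tool [403.1 276.6 201.8] shift [-1.3  0.5]
```

Request:
arm_command:
  targets:
    - [[0, 0, -0.02, 0, 0, 0, 1], [0, 0, -0.03, 0, 0, 0, 1], [0, 0, -0.035, 0, 0, 0, 1], [0, 0, -0.035, 0, 0, 0, 1], [0, 0, -0.035, 0, 0, 0, 1], [0, 0, -0.025, 0, 0, 0, 1], [0, 0, -0.01, 0, 0, 0, 1], [0, 0, 0, 0, 0, 0, 1], [0, 0, 0, 0, 0, 0, 1]]

```text
time: 22.52
tool_pos: [403.5, 277.7, 13.1]
tcp_rot: [179.9, 0.1, 157.8]
ft_force: [0.5, -0.9, 0.3]
finger_gap: 85.3
grip_force: 0.0
```

Request:
arm_command:
  targets:
    - [[0, 0, 0, 0, 0, 0, 0.3], [0, 0, 0, 0, 0, 0, 0.0], [0, 0, 0, 0, 0, 0, 0], [0, 0, 0, 0, 0, 0, 0], [0, 0, 0, 0, 0, 0, 0]]
  force: 30

```text
time: 23.15
tool_pos: [403.3, 277.6, 12.9]
tcp_rot: [179.9, 0.1, 157.8]
ft_force: [-1.0, -0.8, 6.7]
finger_gap: 58.1
grip_force: 32.7
```

Request:
arm_command:
  targets:
    - [[0, 0, 0.005, 0, 0, 0, 0], [0, 0, 0.03, 0, 0, 0, 0], [0, 0, 0.05, 0, 0, 0, 0], [0.02, -0.02, 0.05, 0, 0, 0, 0], [0.04, -0.042, 0.042, 0, 0, 0, 0], [0.045, -0.046, 0, 0, 0, 0, 0], [0.045, -0.046, 0, 0, 0, 0, 0], [0.045, -0.046, 0, 0, 0, 0, 0], [0.03, -0.031, 0, 0, 0, 0, 0], [0.012, -0.013, 0, 0, 0, 0, 0]]

```text
time: 24.4
tool_pos: [631.3, 40.3, 182.8]
tcp_rot: [-180.0, -0.0, 157.7]
ft_force: [-1.0, 0.2, -1.7]
finger_gap: 58.0
grip_force: 33.1
```

Request:
arm_command:
  targets:
    - [[0, 0, 0, 0, 0, 0, 0], [0, 0, 0, 0, 0, 0, 0], [0, 0, 0, 0, 0, 0, 0], [0, 0, 0, 0, 0, 0, 0], [0, 0, 0, 0, 0, 0, 0]]

```text
time: 25.02
tool_pos: [630.4, 43.0, 183.7]
tcp_rot: [180.0, 0.0, 157.9]
ft_force: [-0.3, 0.1, -1.0]
finger_gap: 58.2
grip_force: 33.1
```

Request:
arm_command:
  targets:
    - [[0.005, -0.005, 0, 0, 0, 0, 0], [0.0046, -0.0046, 0, 0, 0, 0, 0], [0, 0, -0.01, 0, 0, 0, 0], [0, 0, -0.01, 0, 0, 0, 0], [0, 0, -0.005, 0, 0, 0, 0], [0, 0, 0, 0, 0, 0, 0], [0, 0, 0, 0, 0, 0, 0], [0, 0, 0, 0, 0, 0, 0]]

```text
time: 26.02
tool_pos: [640.5, 32.9, 159.0]
tcp_rot: [180.0, 0.1, 157.8]
ft_force: [0.1, 0.6, -1.5]
finger_gap: 58.1
grip_force: 33.1
```

Contact is expected at a TCP height of 143.9.

Request:
arm_command:
  targets:
    - [[-0.0005, 0.0005, -0.006, 0, 0, 0, 0], [0, 0, -0.003, 0, 0, 0, 0], [0, 0, -0.002, 0, 0, 0, 0], [0, 0, -0.001, 0, 0, 0, 0], [0, 0, -0.001, 0, 0, 0, 0], [0, 0, 0, 0, 0, 0, 0], [0, 0, 0, 0, 0, 0, 0]]

```text
time: 26.9
tool_pos: [639.7, 33.4, 145.6]
tcp_rot: [180.0, 0.0, 157.8]
ft_force: [0.2, -0.2, -1.5]
finger_gap: 57.8
grip_force: 33.1
```

Request:
arm_command:
  targets:
    - [[0, 0, -0.0007, 0, 0, 0, 0], [0, 0, -0.0006, 0, 0, 0, 0], [0, 0, 0, 0, 0, 0, 0], [0, 0, 0, 0, 0, 0, 0]]

```text
time: 27.4
tool_pos: [639.6, 33.4, 144.2]
tcp_rot: [-180.0, -0.0, 157.8]
ft_force: [0.2, 0.5, -1.6]
finger_gap: 58.3
grip_force: 33.1
```

Request:
arm_command:
  targets:
    - [[0, 0, -0.0005, 0, 0, 0, 0], [0, 0, -0.0004, 0, 0, 0, 0], [0, 0, 0, 0, 0, 0, 0], [0, 0, 0, 0, 0, 0, 0]]

```text
time: 27.9
tool_pos: [640.0, 33.4, 144.0]
tcp_rot: [180.0, 0.1, 157.8]
ft_force: [-2.7, 0.0, 5.8]
finger_gap: 58.0
grip_force: 33.8
```

Request:
arm_command:
  targets:
    - [[0, 0, 0, 0, 0, 0, 0.5], [0, 0, 0, 0, 0, 0, 0.8], [0, 0, 0, 0, 0, 0, 1], [0, 0, 0, 0, 0, 0, 1], [0, 0, 0.02, 0, 0, 0, 1], [0, 0, 0.04, 0, 0, 0, 1], [0, 0, 0.04, 0, 0, 0, 1], [0.02, -0.01, 0, 0, 0, 0, 1], [0.025, -0.01, 0, 0, 0, 0, 1], [0.01, -0.002, 0, 0, 0, 0, 1]]

```text
time: 29.15
tool_pos: [695.7, 10.8, 244.7]
tcp_rot: [180.0, 0.1, 157.8]
ft_force: [-0.2, -0.1, 0.1]
finger_gap: 85.5
grip_force: 0.0
```

Request:
arm_command:
  targets:
    - [[0, 0, 0, 0, 0, 0, 1], [0, 0, 0, 0, 0, 0, 1], [0, 0, 0, 0, 0, 0, 1]]

```text
time: 29.52
tool_pos: [694.2, 11.8, 243.5]
tcp_rot: [-180.0, -0.0, 157.9]
ft_force: [-0.7, 0.0, -0.1]
finger_gap: 85.3
grip_force: 0.0
```

Run:
```python
from h import *
look('blue',177,near=(277,130),save='w9')
im=viewer.snapshot('scene')[120:300,230:420]; cv2.imwrite('pics/s9.png',cv2.resize(im,None,fx=3,fy=3,interpolation=cv2.INTER_CUBIC)[:,:,::-1])
```

```text
blue centre [639.2  33.5  28.9] resid 0.18 bbox (230, 85, 93, 96) tool [694.2  11.8 243.5] shift [-54.9  21.7]
```

View pics/s9.png

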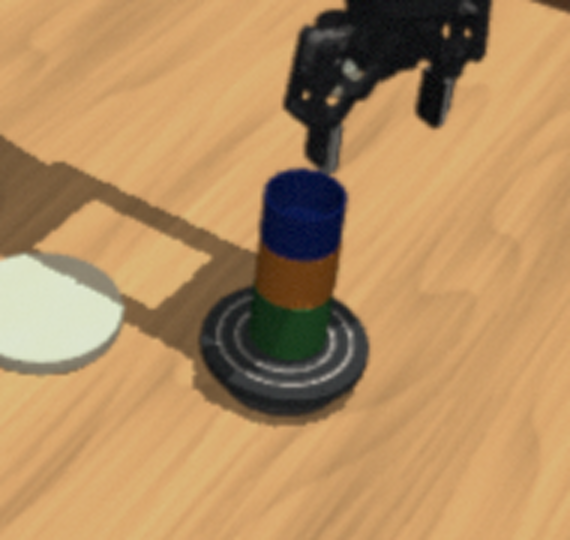

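Three tiers are flush and upright: blue (303,215), amber (297,275), green (290,325). Next is the large lid.

Request:
arm_command:
  targets:
    - [[-0.014, -0.013, 0, 0, 0, 0, 1], [-0.036, -0.032, 0, 0, 0, 0, 1], [-0.036, -0.032, 0, 0, 0, 0, 1], [-0.036, -0.032, 0, 0, 0, 0, 1], [-0.036, -0.032, -0.01, 0, 0, 0, 1], [-0.036, -0.032, -0.01, 0, 0, 0, 1], [-0.036, -0.032, -0.01, 0, 0, 0, 1], [-0.03, -0.026, -0.01, 0, 0, 0, 1], [-0.014, -0.012, 0, 0, 0, 0, 1], [0, 0, 0, 0, 0, 0, 1]]

```text
time: 30.88
tool_pos: [420.5, -232.1, 203.9]
tcp_rot: [180.0, 0.1, 157.7]
ft_force: [0.5, -0.1, -0.1]
finger_gap: 85.1
grip_force: 0.0
```

Request:
arm_command:
  targets:
    - [[0, 0, 0, 0, 0, 0, 1], [0, 0, 0, 0, 0, 0, 1], [0, 0, 0, 0, 0, 0, 1]]

```text
time: 31.25
tool_pos: [421.2, -231.1, 203.3]
tcp_rot: [180.0, 0.0, 157.9]
ft_force: [0.1, 0.8, 0.1]
finger_gap: 85.3
grip_force: 0.0
```

Run:
```python
from h import *
import pickle
s=status.sense();print(s['tool_pos'],s['tcp_rot'])
m=viewer.camera_model('wrist');pickle.dump(m,open('m10.pkl','wb'))
cv2.imwrite('pics/w10.png',viewer.snapshot('wrist')[:,:,::-1])
```

```text
[ 421.23588592 -231.08947005  203.32567836] [1.79996102e+02 4.39908524e-03 1.57909981e+02]
```

View pics/w10.png

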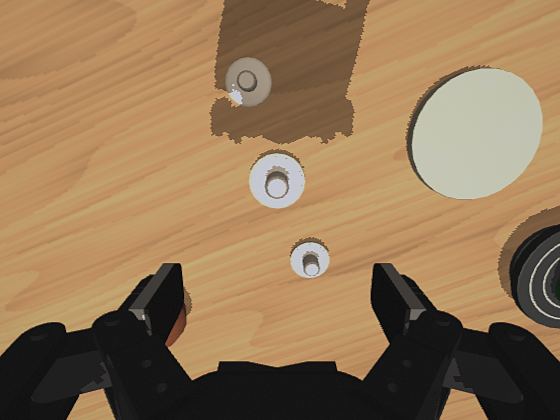

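The large lid's disc is at (277,181) and 56 px wide. The others, at (310,259) and (248,80), are smaller.

Run:
```python
from h import *
import pickle
m=pickle.load(open('m10.pkl','rb')); im=cv2.imread('pics/w10.png')[:,:,::-1]
HSV['white']=((0,0,120),(180,70,255))
for n in((277,181),(310,259),(248,80)):
    c=blob(im,'white',n,15,300)
    if c is None: print('none');continue
    p=plane(m,c[:,0,:],15)[:,:2];print(cv2.boundingRect(c),least_squares(lambda v:np.hypot(*(p-v[:2]).T)-v[2],[*p.mean(0),30],loss='soft_l1').x,rim(m,c,15))
```

```text
(249, 153, 56, 56) [ 418.49244179 -230.39789051   29.07995195] (array([ 418.68280177, -230.42526124,   28.95402159]), np.float64(0.2968901859325987))
(290, 242, 40, 36) [ 516.97365315 -230.13277042   21.83413591] (array([ 516.85422936, -230.08342171,   21.94067439]), np.float64(0.28285332699687665))
(225, 57, 47, 50) [ 318.05007624 -219.39978392   21.65294354] (array([ 318.12684208, -219.37737542,   21.70041327]), np.float64(0.24630996003811328))
```

Request:
arm_command:
  targets:
    - [[-0.001, 0.0005, -0.02, 0, 0, 0, 0.2], [0, 0, -0.03, 0, 0, 0, 0.2], [0, 0, -0.035, 0, 0, 0, 0.2], [0, 0, -0.035, 0, 0, 0, 0.2], [0, 0, -0.035, 0, 0, 0, 0.2], [0, 0, -0.02, 0, 0, 0, 0.2], [0, 0, -0.008, 0, 0, 0, 0.2], [0, 0, 0, 0, 0, 0, 0.2], [0, 0, 0, 0, 0, 0, 0.2]]

```text
time: 32.42
tool_pos: [420.5, -231.6, 21.4]
tcp_rot: [-180.0, 0.1, 157.8]
ft_force: [0.1, -0.2, -0.0]
finger_gap: 51.2
grip_force: 0.0
```

Request:
arm_command:
  targets:
    - [[0, 0, 0, 0, 0, 0, -0.2], [0, 0, 0, 0, 0, 0, -0.6], [0, 0, 0, 0, 0, 0, -0.8], [0, 0, 0, 0, 0, 0, -0.8], [0, 0, 0, 0, 0, 0, -0.8]]
  force: 30

```text
time: 33.05
tool_pos: [420.2, -231.5, 21.1]
tcp_rot: [-180.0, 0.1, 157.8]
ft_force: [-1.4, 0.7, 6.3]
finger_gap: 23.0
grip_force: 29.5
```

Request:
arm_command:
  targets:
    - [[0, 0, 0.005, 0, 0, 0, -0.8], [0, 0, 0.03, 0, 0, 0, -0.8], [0, 0, 0.05, 0, 0, 0, -0.8], [0.005, 0.005, 0.05, 0, 0, 0, -0.8], [0.02, 0.024, 0.045, 0, 0, 0, -0.8], [0.033, 0.04, 0.03, 0, 0, 0, -0.8], [0.036, 0.044, 0.01, 0, 0, 0, -0.8], [0.036, 0.044, 0, 0, 0, 0, -0.8], [0.036, 0.044, 0, 0, 0, 0, -0.8], [0.03, 0.036, 0, 0, 0, 0, -0.8]]

```text
time: 34.3
tool_pos: [616.5, 8.0, 240.1]
tcp_rot: [-180.0, -0.0, 157.9]
ft_force: [0.8, -0.8, -1.0]
finger_gap: 22.5
grip_force: 29.7
```

Request:
arm_command:
  targets:
    - [[0.016, 0.019, 0, 0, 0, 0, -0.8], [0.006, 0.006, 0, 0, 0, 0, -0.8], [0, 0, 0, 0, 0, 0, -0.8], [0, 0, 0, 0, 0, 0, -0.8], [0, 0, 0, 0, 0, 0, -0.8], [0, 0, 0, 0, 0, 0, -0.8]]

```text
time: 35.05
tool_pos: [637.4, 30.3, 240.5]
tcp_rot: [180.0, 0.0, 157.8]
ft_force: [0.3, -0.4, -0.8]
finger_gap: 22.6
grip_force: 29.7
```

Run:
```python
from h import *
s=status.sense();print(s['tool_pos'],s['tcp_rot'])
cv2.imwrite('pics/w11.png',viewer.snapshot('wrist')[:,:,::-1])
```

```text
[637.44587713  30.27818145 240.48943529] [1.79997903e+02 1.46035644e-02 1.57792458e+02]
```

View pics/w11.png

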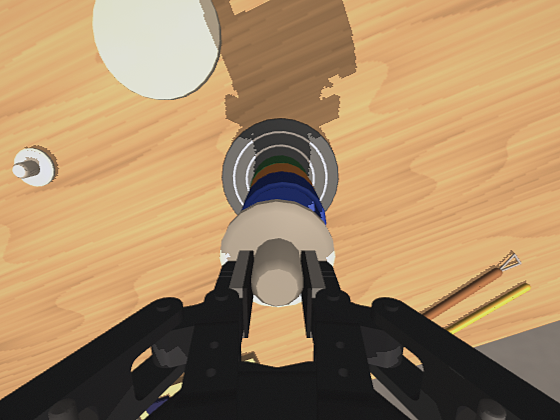

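The lid is held level at (277,250) above the stack.

Request:
arm_command:
  targets:
    - [[0.0032, 0.0028, 0, 0, 0, 0, -0.8], [0, 0, -0.01, 0, 0, 0, -0.8], [0, 0, -0.015, 0, 0, 0, -0.8], [0, 0, -0.005, 0, 0, 0, -0.8], [0, 0, 0, 0, 0, 0, -0.8], [0, 0, 0, 0, 0, 0, -0.8], [0, 0, 0, 0, 0, 0, -0.8]]

```text
time: 35.98
tool_pos: [641.2, 33.7, 211.0]
tcp_rot: [180.0, 0.1, 157.8]
ft_force: [-0.6, 0.4, -0.9]
finger_gap: 22.8
grip_force: 29.7
```

Request:
arm_command:
  targets:
    - [[0, 0, -0.006, 0, 0, 0, -0.8], [0, 0, -0.004, 0, 0, 0, -0.8], [0, 0, -0.003, 0, 0, 0, -0.8], [0, 0, -0.002, 0, 0, 0, -0.8], [0, 0, -0.001, 0, 0, 0, -0.8], [0, 0, -0.001, 0, 0, 0, -0.8], [0, 0, 0, 0, 0, 0, -0.8], [0, 0, 0, 0, 0, 0, -0.8]]

```text
time: 36.98
tool_pos: [640.9, 33.7, 193.4]
tcp_rot: [180.0, 0.0, 157.8]
ft_force: [0.0, -0.3, -1.5]
finger_gap: 22.5
grip_force: 29.7
```

Request:
arm_command:
  targets:
    - [[0, 0, -0.0008, 0, 0, 0, -0.8], [0, 0, -0.0006, 0, 0, 0, -0.8], [0, 0, -0.0004, 0, 0, 0, -0.8], [0, 0, 0, 0, 0, 0, -0.8], [0, 0, 0, 0, 0, 0, -0.8]]

```text
time: 37.6
tool_pos: [640.9, 33.7, 191.5]
tcp_rot: [-180.0, 0.0, 157.8]
ft_force: [-0.1, 0.5, -1.3]
finger_gap: 22.4
grip_force: 29.7
```

Request:
arm_command:
  targets:
    - [[0, 0, -0.0005, 0, 0, 0, -0.8], [0, 0, -0.0004, 0, 0, 0, -0.8], [0, 0, 0, 0, 0, 0, -0.8], [0, 0, 0, 0, 0, 0, -0.8]]

```text
time: 38.1
tool_pos: [641.2, 33.7, 191.2]
tcp_rot: [180.0, 0.1, 157.8]
ft_force: [-0.9, -0.2, 4.8]
finger_gap: 22.9
grip_force: 30.3
```

Request:
arm_command:
  targets:
    - [[0, 0, 0, 0, 0, 0, -0.3], [0, 0, 0, 0, 0, 0, 0], [0, 0, 0, 0, 0, 0, 0.2], [0, 0, 0, 0, 0, 0, 0.2], [0, 0, 0.02, 0, 0, 0, 0.2], [0, 0, 0.04, 0, 0, 0, 0.2], [0, 0, 0.04, 0, 0, 0, 0.2], [0.03, -0.012, 0, 0, 0, 0, 0.2], [0.03, -0.012, 0, 0, 0, 0, 0.2], [0, 0, 0, 0, 0, 0, 0.2]]

```text
time: 39.35
tool_pos: [702.0, 8.7, 290.8]
tcp_rot: [-180.0, 0.0, 157.8]
ft_force: [-0.6, 0.1, -0.5]
finger_gap: 51.2
grip_force: 0.0
```

Request:
arm_command:
  targets:
    - [[0.03, -0.01, 0, 0, 0, 0, 0.2], [0, 0, 0, 0, 0, 0, 0.2], [0, 0, 0, 0, 0, 0, 0.2], [0, 0, 0, 0, 0, 0, 0.2]]

```text
time: 39.85
tool_pos: [730.4, 0.2, 291.9]
tcp_rot: [180.0, 0.1, 157.9]
ft_force: [-0.2, 0.0, 0.3]
finger_gap: 51.0
grip_force: 0.0
```

Run:
```python
from h import *
a=viewer.snapshot('scene')[80:280,230:430]; b=viewer.snapshot('wrist')[0:260,150:410]
o=np.hstack([cv2.resize(a,(390,520)),cv2.resize(b,(400,520))])
o=np.hstack([cv2.resize(a,(400,400)),cv2.resize(b,(400,400))]); cv2.imwrite('pics/f.png',o[:,:,::-1])
```

```text
(no output)
```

View pics/f.png

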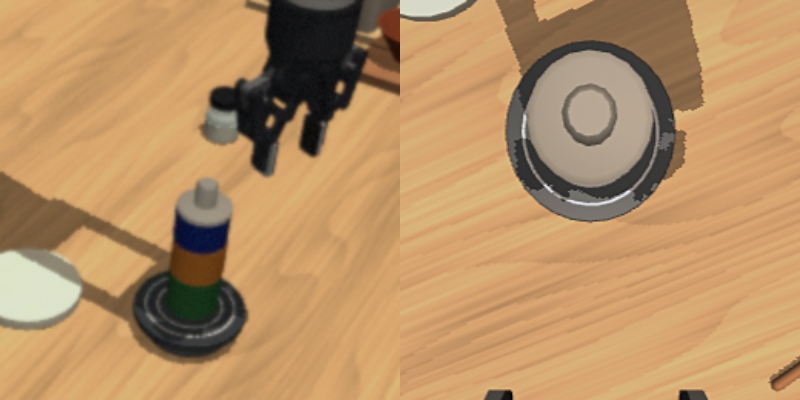

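The picture shows the lid flush on blue at (205,205) with the whole stack upright on the wheel and the gripper clear.

```bash
python3 -c "
from bench import job
print(job.hand_in())"
```

```text
the job is handed in; nothing more can be done
None
```

The jar is built on the banding wheel (green, amber, blue, then the large white lid), and the last pictures show it upright with each piece flush; I've handed it in at about 40 s on the robot's clock, but the hand-in returned no verdict.

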